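# Eject a finished slide mount and file it

### The job

Press the jig's spring ejector all the way in so that the finished slide mount is pushed out onto the landing, and let the ejector spring back. Then pick the mount up and lay it flat in the one empty pocket of the filing tray, without dropping it. Leave the filed mounts and everything else where they are.

Things in the scene. Friction and masses are not known exactly. Their poses are not given: they have to be found in the camera images.
- jig: Beige plastic mounting jig, fixed, base 205 x 90 x 8 mm. Origin: underside, below the held mount's centre; z up; ejects along its own +x. The mount lies on an aluminium strip 30 mm wide (y), top at z = 18 mm. Two lips (x -18 to +20 mm, top at z = 36 mm) overhang the held mount's side edges, so it cannot be lifted there. Beyond them is the open landing.
- ejector (a joint): Travel of the spring ejector in m: 0 at rest, 0.055 pressed fully in (towards the jig's +x). Takes about 2 N to start and 7 N at the end; springs back by itself.
- ejector_tab (a point): Centre of the rear face of the ejector's upright black push tab (10 mm thick along x, 40 mm wide along y, from z = 18 to 50 mm above the shelf). Push here towards the jig's +x. At rest it is at x = -85 mm, z = 34 mm in the jig's frame. Axes as the jig's.
- landing (a point): Point on the top of the jig's strip, under the mount's centre after a full press (jig x = +55 mm, z = 18 mm). The mount there overhangs the strip 10 mm on both y sides with 10 mm of free air below, so it can be pinched across the jig's y. Lips end 35 mm behind; an end stop 24 mm high stands 37 mm ahead. Axes as the jig's.
- mount: The finished slide mount held in the jig: flat white plastic square 50 x 50 x 5 mm, 20 g, with a dark 36 x 24 mm film window. Origin: centre of its underside, z up.
- pocket_d: Empty grey pocket on the wooden filing tray (top at 6 mm). Origin: centre of its underside, z up. A strip 30 mm wide (y) carries the mount at z = 10 mm. End walls (inner faces x = +-28 mm, |y| < 15) and corner posts (inner faces y = +-28 mm, |x| 19 to 25), 16 mm high, leave 3 mm play all round. Middle of both y sides is open for fingers (38 mm). A mount fits either way round.
- filed_a: A mount already filed in another pocket (same as the first mount). Pockets are 74 mm apart along the tray's x and 104 mm along y. Leave it.
- filed_b: Another filed mount. Leave it.
- filed_c: Another filed mount. Leave it.
- loupe: Round black magnifying loupe, 52 mm across, 46 mm high, standing on the shelf before the light box. Origin under its centre. Bystander.
- can_opener: Stubby steel film canister opener, 70 x 40 x 30 mm. Origin under its centre. Bystander.
- film_can: Aluminium film can, 34 mm across, 50 mm high, standing near the robot. Origin under its centre. Bystander.
- lens_brush: Flat wooden brush, 120 x 20 x 12 mm, lying on the shelf. Bystander.
Things that resemble listed ones, but are neither listed nor needed, are in the scene too. Of the things that look like the jig, take the one that is farthest to the robot's left at the start.

How it is judged:
On the way:
1. the ejector is pressed fully in (at least 50 of its 55 mm) and the mount is pushed out past the lips onto the landing (value of joint ejector above 0.05 m and x of mount in the frame of jig above 0.046 m), for 0.04 s.
At the end, for the whole second after the job is handed in: The mount lies at rest and flat (within 0.06 rad), face up as it was, in the empty pocket, its centre within 6 mm of the pocket's and its underside within 3 mm of the strip; the ejector has sprung back to within 4 mm of rest (horizontal distance between mount and pocket_d below 0.006 m and z of mount in the frame of pocket_d between 0.007 and 0.013 m and angle between mount's own z axis and vertical below 0.06 rad and linear speed of mount below 0.02 m/s and value of joint ejector below 0.004 m); the robot touches nothing.
It fails at once if the mount is dropped or thrown: it moves faster than 0.7 m/s (a fall of about 25 mm) with no finger on it (linear speed of mount above 0.7 m/s and contact force between the fingers and mount below 0.05 N).
It fails at once if a filed mount is moved more than 8 mm (distance of any of filed_a, filed_b, filed_c from where it was at the start of the episode above 0.008 m).
It fails at once if the loupe, can opener, brush or film can is moved more than 15 mm (distance of any of loupe, can_opener, film_can, lens_brush from where it was at the start of the episode above 0.015 m).
It also fails if it takes over 54 s, if anything falls off the work surface, if the arm or the gripper's body presses on something with over 40 N, if the wrist force passes 120 N, or if a joint passes its speed limit or range.

### The arm

A 6-joint arm with a two-finger parallel gripper is mounted at the origin on the work surface. World frame = base frame: x ahead of the robot, y to its left, z up, the work surface at z = 0. Lengths are in m, angles in rad, forces in N, time in s.
With the tool pointing down it reaches from about 0.35 to 0.8 m from the base axis. Payload 7.3 kg.
Tool frame: the origin (TCP) lies between the finger pads; the fingertips stand 17 mm ahead of it and the grasp point (between the pads) lies 2 mm behind it; z points along the fingers, y is the line along which they close (so a half turn about z gives the same grasp; the last joint's range is limited). The gripper opens to 85 mm and grips with 20 to 120 N. Pads are 22 mm wide; open, the fingers measure 114 mm over their backs; the gripper's body (76 mm by 85 mm) begins 54 mm behind the grasp point. The pads swing forward as they close: fully open they stand 13 mm farther back than shut.
Start: joints at [-1.345, 0.342, 1.524, -0, 1.275, -0.146], TCP at [0.191, -0.489, 0.248] pointing down, gripper open.
Joint ranges: [-2.53, 2.53], [-0.77, 2.02], [0.04, 2.7], [-1, 4.14], [0.28, 2.66], [-3.11, 3.11]. Speed limits (rad/s): [2.57, 2.57, 3.14, 3.14, 3.14, 3.14].

### API

Orientations are given as a unit quaternion [w, x, y, z].
In Python, from bench import * gives the robot as it stands. The module is installed in compiled form; this text tells all that it offers.
- The arm moves only by the tool move_arm, never from a script. Its argument "plan" is a list of rows, each an object with "delta_pos": the shift along the tool's x, y, z in m, a list of three; "twist": the turn, a rotation vector about the tool's x, y, z in degrees, a list of three; "gripper": the closure, from -1 (fully open) to 1 (shut). A call has 1 to 20 rows; each row is the pose to reach, as a shift and turn from the pose commanded when the call began, along the tool's axes at that moment; what a row does not reach only later rows make up. A row lasts 1/10 s, in which the tool goes at most 50 mm and 8.59 degrees, less where a joint would pass 70% of its speed; a pose out of reach is approached as far as the arm can. A call with a gripper value outside its range is refused whole. The fingers move at their own pace and stop on an object; "grip_force" is the grip in N (left out, the last holds). Time passes only in rows, so rows that repeat a pose let the fingers close. It gives the time, the measured TCP pose, the force, the opening and the grip force at its end, in the units of the state.
- sense(): the state, without advancing time (a new reading comes with each control period).
- get_image(name): name is "scene" or "top" or "wrist"; returns the picture (420x560x3 uint8, red, green, blue); there is no depth.
- calibration(name): a dict with "fx", "fy", "cx", "cy" (pixels), "position" and "rotation" of the camera in the world; the wrist camera has in their place "hand_eye" (4x4, takes a point from camera to tool coordinates, whose origin is the TCP and whose axes are the flange's). Camera axes: x right, y down, z forward; pixel columns grow to the right and rows downward; lengths in m; the calibration is good to about 2 mm. A picture is of the moment at which its call begins: read the wrist's pose just before it. calibration takes no time and is no camera call.
- job_done(): hands the job in; it is judged then, once.
Trained networks look in the newest picture that a camera, given by its name, has taken for a name from the list of things; names that differ only in an ending like _2 or _b are one class to them, and where a whole thing is asked for, a point or a joint stands for the part that bears it (a point fixed in the world has none). Each returns a list of dicts, best first, with "confidence" (0 to 1); they miss things now and then, are a little off and sometimes report something else, mostly with a low value. They report only what shows in the picture. A call takes as long as a camera call. They do not tell look-alikes from the thing itself.
- recognise(camera, label): "centre" ([x, y, z] in m, in the coordinates of the camera as it stood for that picture, good to about 4 mm: the middle of the surface that is visible of it).
- place_of(camera, label): "centre" ([x, y, z] in m, in the coordinates of the camera as it stood for that picture, good to about 4 mm: a listed point, or the origin of a listed thing).
The state is a dict: "clock": time; "joints": joint angles; "joint_velocities": joint speeds; "tau": joint torques, N m; "eef_pos": TCP position; "orientation": TCP orientation; "contact_force": force on the tool from outside, world axes, zero at the start; "ft_torque": the same for the moment, N m; "grip_width": finger opening in m; "grasp_force": force on a finger pad.
Only numpy, scipy, OpenCV 4.12 (cv2) and the standard library are available. Lean on these libraries where they do the work, as an engineer would, in place of code of your own. Each camera call takes 0.05 s, during which the arm holds its last target. There are 200 camera calls.

## Working session

There is one attempt and no reset: what is moved stays moved. The work goes in short steps, Python scripts to look and compute and a tool call to move; the robot and the scene stay as the last step left them, time stands still between calls to the robot, and variables do not carry over. Pictures are saved under pics/ and viewed, at most 10 in all, crops included, and the job is handed in when it is done.

Besides the shell and the picture viewer there is one more tool, called by a JSON object that holds its "op" and its "data". move_arm: Moves the arm, as the interface text tells. Its arguments: {"type":"object","properties":{"plan":{"type":"array"},"grip_force":{"type":"number"}},"required":["plan"]}

```bash
mkdir -p pics; cat > h.py <<'E'
from bench import *
import numpy as np, cv2
from scipy.spatial.transform import Rotation as R
def Rq(q): return R.from_quat([q[1],q[2],q[3],q[0]])
def campose(n,s=None):
    c=calibration(n)
    if n!='wrist': return np.array(c['rotation']).reshape(3,3) if np.size(c['rotation'])==9 else Rq(c['rotation']).as_matrix(), np.array(c['position'])
    s=s or sense(); T=np.array(c['hand_eye']); r=Rq(s['orientation']).as_matrix()
    return r@T[:3,:3], r@T[:3,3]+np.array(s['eef_pos'])
def snap(n,f=None):
    im=get_image(n)
    if f: cv2.imwrite('pics/'+f,im[:,:,::-1])
    return im
def pix(n,p,s=None):
    r,t=campose(n,s); c=calibration(n); q=r.T@(np.array(p)-t); return np.array([c['fx']*q[0]/q[2]+c['cx'],c['fy']*q[1]/q[2]+c['cy']])
def ray(n,uv,z,s=None):
    r,t=campose(n,s); c=calibration(n); d=r@np.array([(uv[0]-c['cx'])/c['fx'],(uv[1]-c['cy'])/c['fy'],1]); return t+d*(z-t[2])/d[2]
def find(n,l,f=None):
    r,t=campose(n)
    return [(np.round(r@np.array(d['centre'])+t,4).tolist(),round(d['confidence'],2),pix(n,r@np.array(d['centre'])+t).round().tolist()) for d in (f or place_of)(n,l)]
E
python3 - <<'E'
from h import *
np.set_printoptions(precision=4,suppress=True)
for n in('scene','top'):
    snap(n,n+'0.png'); print(n,{k:np.round(v,3).tolist() for k,v in calibration(n).items()})
    for l in ('jig','ejector_tab','landing','mount','pocket_d'):
        print(l,*find(n,l),sep='\n  ')
print(sense()); print(calibration('wrist'))
E
```

```text
scene {'fx': 400.232, 'fy': 400.232, 'cx': 273.466, 'cy': 206.496, 'position': [1.153, -0.32, 0.523], 'rotation': [-0.405, 0.743, 0.471, -0.251]}
jig
  ([0.5286, -0.2068, 0.0025], 0.88, [187.0, 257.0])
  ([0.2944, -0.3063, 0.0011], 0.64, [119.0, 210.0])
  ([0.6189, -0.206, 0.0342], 0.6, [199.0, 273.0])
ejector_tab
  ([0.6178, -0.2099, 0.0334], 0.57, [197.0, 274.0])
  ([0.3695, -0.2894, 0.0375], 0.56, [128.0, 212.0])
landing
  ([0.4797, -0.2044, 0.0218], 0.79, [181.0, 235.0])
  ([0.2385, -0.3109, 0.0186], 0.62, [112.0, 193.0])
  ([0.7702, -0.2611, 0.0028], 0.3, [195.0, 363.0])
mount
  ([0.5284, -0.2057, 0.0165], 0.88, [187.0, 251.0])
  ([0.4588, 0.2058, 0.0145], 0.22, [342.0, 191.0])
pocket_d
  ([0.5323, 0.1895, 0.0047], 0.79, [353.0, 211.0])
  ([0.7485, 0.0125, 0.0004], 0.45, [341.0, 297.0])
top {'fx': 502.508, 'fy': 502.508, 'cx': 281.693, 'cy': 200.896, 'position': [0.355, -0.005, 1.151], 'rotation': [-0.065, 0.713, -0.696, 0.053]}
jig
  ([0.2912, -0.3056, -0.0007], 0.96, [423.0, 318.0])
  ([0.5344, -0.2078, 0.0029], 0.78, [379.0, 209.0])
  ([0.6181, -0.2082, 0.0329], 0.3, [381.0, 
[... 503 characters left out ...]
locities': array([0.0002, 0.0013, 0.0002, 0.0021, 0.0011, 0.0006]), 'tau': array([  0.0002, -43.336 , -24.6192,  -0.    ,   0.0004,   0.    ]), 'eef_pos': array([ 0.1908, -0.4891,  0.2483]), 'orientation': array([0.    , 0.9828, 0.1848, 0.    ]), 'contact_force': array([ 0.354 ,  0.0011, -0.5614]), 'ft_torque': array([ 0.0195,  0.0224, -0.017 ]), 'grasp_force': 0.0, 'grip_width': 0.08568850568341306}
{'fx': 290.62607539908026, 'fy': 290.62607539908026, 'cx': 282.2230010304465, 'cy': 207.2563169693354, 'hand_eye': array([[-0.0006, -0.9509, -0.3094,  0.0787],
       [ 1.    , -0.0007,  0.    ,  0.0007],
       [-0.0002, -0.3094,  0.9509, -0.1254],
       [ 0.    ,  0.    ,  0.    ,  1.    ]])}
```

View pics/top0.png

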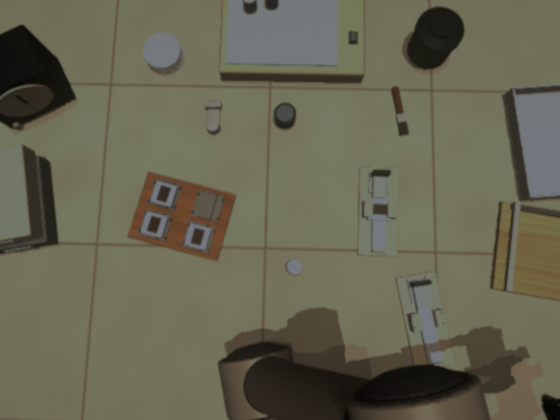

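View pics/scene0.png

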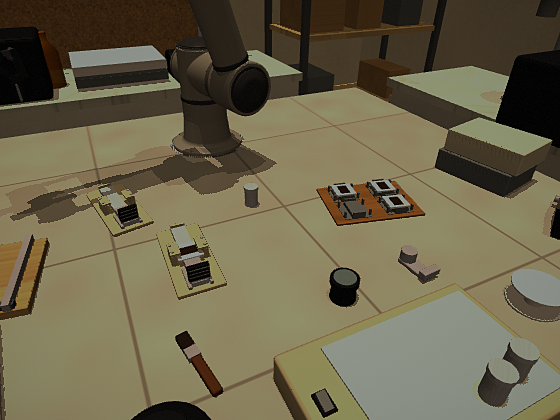

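Candidates for the jig in the top view are the one at (378,210), y = -0.207 and holding a mount, and a look-alike at (423,318), y = -0.306 and empty. The leftmost is (378,210). For the pocket, the empty one is at (208,206); the filed mounts are at (165,194), (155,224) and (199,237). I'll move above the jig for the close check.

{"op": "move_arm", "data": {"plan": [{"delta_pos":[0.045,-0.01,0.0],"twist":[0,0,3],"gripper":-1},{"delta_pos":[0.09,-0.02,0.0],"twist":[0,0,6],"gripper":-1},{"delta_pos":[0.135,-0.03,0.0],"twist":[0,0,9],"gripper":-1},{"delta_pos":[0.18,-0.04,0.0],"twist":[0,0,12],"gripper":-1},{"delta_pos":[0.225,-0.05,0.0],"twist":[0,0,15],"gripper":-1},{"delta_pos":[0.27,-0.06,0.0],"twist":[0,0,18],"gripper":-1},{"delta_pos":[0.315,-0.075,0.0],"twist":[0,0,21.3],"gripper":-1},{"delta_pos":[0.36,-0.085,0.01],"twist":[0,0,21.3],"gripper":-1},{"delta_pos":[0.4,-0.095,0.02],"twist":[0,0,21.3],"gripper":-1},{"delta_pos":[0.44,-0.105,0.03],"twist":[0,0,21.3],"gripper":-1},{"delta_pos":[0.47,-0.112,0.045],"twist":[0,0,21.3],"gripper":-1},{"delta_pos":[0.484,-0.114,0.05],"twist":[0,0,21.3],"gripper":-1},{"delta_pos":[0.484,-0.114,0.05],"twist":[0,0,21.3],"gripper":-1},{"delta_pos":[0.484,-0.114,0.05],"twist":[0,0,21.3],"gripper":-1},{"delta_pos":[0.484,-0.114,0.05],"twist":[0,0,21.3],"gripper":-1}]}}

```text
clock: 2.1
eef_pos: [0.5995, -0.2084, 0.1993]
orientation: [0.0, 1.0, -0.001, 0.0]
contact_force: [-0.0, 0.3, 1.0]
grip_width: 0.0858
grasp_force: 0.0
```

```bash
python3 - <<'E'
from h import *
s=sense(); print(s['eef_pos'],s['orientation'],s['clock'])
im=snap('wrist'); cv2.imwrite('pics/w1.png',cv2.resize(im[:,:,::-1],(784,588),interpolation=cv2.INTER_CUBIC))
for l in ('jig','ejector_tab','landing','mount'): print(l,*find('wrist',l),sep='\n ')
E
```

```text
[ 0.59953363 -0.20843478  0.19926223] [ 4.32978438e-04  9.99999537e-01 -7.64869976e-04  3.91196245e-04] 2.1
jig
 ([0.5328, -0.205, 0.0004], 0.92, [279.0, 239.0])
ejector_tab
 ([0.6148, -0.21, 0.0332], 0.82, [283.0, 179.0])
landing
 ([0.4799, -0.2059, 0.016], 0.83, [280.0, 284.0])
mount
 ([0.5284, -0.204, 0.0205], 0.85, [278.0, 250.0])
```

View pics/w1.png

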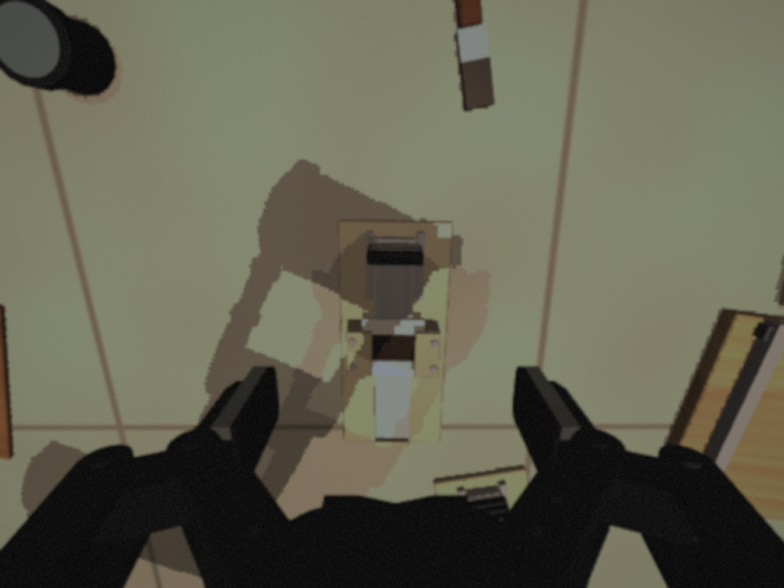

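The close crop shows the chosen jig (mount window at about (393,347)), with its base corners at (339,220), (453,222), (440,441) and (343,440), and the tab at about (395,250). It's the right one: it holds the mount and is the leftmost.

```bash
python3 - <<'E'
from h import *
np.set_printoptions(precision=4,suppress=True)
P=[ray('wrist',(u/1.4,v/1.4),z)for u,v,z in((339,220,.008),(453,222,.008),(440,441,.008),(343,440,.008))]
for p in P: print(p)
a,b=(P[0]+P[1])/2,(P[2]+P[3])/2; d=b-a; print('len',np.linalg.norm(d),'ctr',(a+b)/2,'yaw x',np.degrees(np.arctan2(d[1],d[0])))
for u,v,z in((369,241,.05),(424,243,.05),(392,439,.018),(375,439,.018),(409,439,.018)): print(ray('wrist',(u/1.4,v/1.4),z))
E
```

```text
[ 0.6334 -0.1655  0.008 ]
[ 0.6317 -0.2538  0.008 ]
[ 0.4288 -0.2503  0.008 ]
[ 0.4301 -0.1602  0.008 ]
len 0.20315535353538455 ctr [ 0.531  -0.2074  0.008 ] yaw x 178.7591035606249
[ 0.6251 -0.191   0.05  ]
[ 0.6237 -0.2286  0.05  ]
[ 0.4389 -0.2057  0.018 ]
[ 0.439  -0.1905  0.018 ]
[ 0.4389 -0.221   0.018 ]
```

{"op": "move_arm", "data": {"plan": [{"delta_pos":[0.04,0.001,0.0],"twist":[0,0,1.1],"gripper":1},{"delta_pos":[0.066,0.001,0.03],"twist":[0,0,1.1],"gripper":1},{"delta_pos":[0.066,0.001,0.06],"twist":[0,0,1.1],"gripper":1},{"delta_pos":[0.066,0.001,0.09],"twist":[0,0,1.1],"gripper":1},{"delta_pos":[0.066,0.001,0.12],"twist":[0,0,1.1],"gripper":1},{"delta_pos":[0.066,0.001,0.14],"twist":[0,0,1.1],"gripper":1},{"delta_pos":[0.066,0.001,0.156],"twist":[0,0,1.1],"gripper":1},{"delta_pos":[0.066,0.001,0.156],"twist":[0,0,1.1],"gripper":1},{"delta_pos":[0.066,0.001,0.156],"twist":[0,0,1.1],"gripper":1}]}}

```text
clock: 3.25
eef_pos: [0.6666, -0.2084, 0.043]
orientation: [0.0, 1.0, -0.01, 0.0]
contact_force: [-0.2, 0.7, 0.3]
grip_width: 0.0001
grasp_force: 0.0
```

{"op": "move_arm", "data": {"plan": [{"delta_pos":[-0.01,0,0],"twist":[0,0,0],"gripper":1},{"delta_pos":[-0.02,0,0],"twist":[0,0,0],"gripper":1},{"delta_pos":[-0.03,0,0],"twist":[0,0,0],"gripper":1},{"delta_pos":[-0.04,0,0],"twist":[0,0,0],"gripper":1},{"delta_pos":[-0.05,0,0],"twist":[0,0,0],"gripper":1},{"delta_pos":[-0.05,0,0],"twist":[0,0,0],"gripper":1}]}}

```text
clock: 3.85
eef_pos: [0.6171, -0.2077, 0.0446]
orientation: [0.001, 1.0, -0.01, 0.002]
contact_force: [1.8, 0.6, -0.4]
grip_width: 0.0001
grasp_force: 1.3
```

{"op": "move_arm", "data": {"plan": [{"delta_pos":[-0.005,0,0.001],"twist":[0,0,0],"gripper":1},{"delta_pos":[-0.01,0,0.001],"twist":[0,0,0],"gripper":1},{"delta_pos":[-0.015,0,0.001],"twist":[0,0,0],"gripper":1},{"delta_pos":[-0.02,0,0.001],"twist":[0,0,0],"gripper":1},{"delta_pos":[-0.025,0,0.001],"twist":[0,0,0],"gripper":1},{"delta_pos":[-0.03,0,0.001],"twist":[0,0,0],"gripper":1},{"delta_pos":[-0.035,0,0.001],"twist":[0,0,0],"gripper":1},{"delta_pos":[-0.035,0,0.001],"twist":[0,0,0],"gripper":1}]}}

```text
clock: 4.65
eef_pos: [0.5818, -0.207, 0.0422]
orientation: [0.001, 1.0, -0.01, 0.001]
contact_force: [6.2, -0.9, 3.8]
grip_width: -0.0
grasp_force: 2.8
```

```bash
python3 - <<'E'
from h import *
s=sense();print(s['eef_pos'],s['contact_force'])
snap('wrist'); snap('top')
for n in('wrist','top'):
  for l in ('mount','ejector_tab','landing'): print(n,l,*find(n,l),sep='\n ')
E
```

```text
[ 0.58179942 -0.20695299  0.04215748] [ 6.22710386 -0.86229263  3.7647051 ]
wrist
 mount
wrist
 ejector_tab
wrist
 landing
top
 mount
 ([0.5347, 0.1895, 0.0061], 0.52, [207.0, 205.0])
top
 ejector_tab
 ([0.3716, -0.2892, 0.0313], 0.62, [419.0, 281.0])
top
 landing
 ([0.2364, -0.3184, 0.0207], 0.71, [432.0, 345.0])
```

{"op": "move_arm", "data": {"plan": [{"delta_pos":[-0.003,0,0],"twist":[0,0,0],"gripper":1},{"delta_pos":[-0.006,0,0],"twist":[0,0,0],"gripper":1},{"delta_pos":[-0.008,0,0],"twist":[0,0,0],"gripper":1}]}}

```text
clock: 5.35
eef_pos: [0.5744, -0.2068, 0.0422]
orientation: [0.001, 1.0, -0.01, 0.002]
contact_force: [6.1, -0.3, 3.5]
grip_width: 0.0002
grasp_force: 3.4
```

{"op": "move_arm", "data": {"plan": [{"delta_pos":[-0.002,0,0],"twist":[0,0,0],"gripper":1},{"delta_pos":[-0.004,0,0],"twist":[0,0,0],"gripper":1},{"delta_pos":[-0.004,0,0],"twist":[0,0,0],"gripper":1}]}}

```text
clock: 5.65
eef_pos: [0.5734, -0.2068, 0.0424]
orientation: [0.001, 1.0, -0.01, 0.005]
contact_force: [17.6, 1.5, -3.1]
grip_width: -0.0003
grasp_force: 8.7
```

The force jumped to 17.6 N, so the ejector is on its stop. I'll retreat, lift, and look at the landing.

{"op": "move_arm", "data": {"plan": [{"delta_pos":[0.0,0,0],"twist":[0,0,0],"gripper":1},{"delta_pos":[0.01,0,0],"twist":[0,0,0],"gripper":1},{"delta_pos":[0.02,0,0],"twist":[0,0,0],"gripper":1},{"delta_pos":[0.03,0,0],"twist":[0,0,0],"gripper":1},{"delta_pos":[0.04,0,0],"twist":[0,0,0],"gripper":1},{"delta_pos":[0.05,0,0],"twist":[0,0,0],"gripper":1},{"delta_pos":[0.06,0,0],"twist":[0,0,0],"gripper":1},{"delta_pos":[0.075,0,0],"twist":[0,0,0],"gripper":1},{"delta_pos":[0.085,0,0],"twist":[0,0,0],"gripper":1},{"delta_pos":[0.085,0,-0.04],"twist":[0,0,0],"gripper":1},{"delta_pos":[0.07,0,-0.08],"twist":[0,0,0],"gripper":-1},{"delta_pos":[0.03,0,-0.12],"twist":[0,0,0],"gripper":-1},{"delta_pos":[-0.01,0,-0.12],"twist":[0,0,0],"gripper":-1},{"delta_pos":[-0.03,0,-0.12],"twist":[0,0,0],"gripper":-1},{"delta_pos":[-0.03,0,-0.12],"twist":[0,0,0],"gripper":-1},{"delta_pos":[-0.03,0,-0.12],"twist":[0,0,0],"gripper":-1}]}}

```text
clock: 7.25
eef_pos: [0.5388, -0.2057, 0.1611]
orientation: [-0.0, 1.0, -0.01, -0.001]
contact_force: [-0.6, -0.5, -0.1]
grip_width: 0.0847
grasp_force: 0.0
```

```bash
python3 - <<'E'
from h import *
s=sense();print(s['eef_pos'],s['orientation'],s['contact_force'])
im=snap('wrist');cv2.imwrite('pics/w2.png',cv2.resize(im[:,:,::-1],(784,588),interpolation=cv2.INTER_CUBIC))
for l in ('mount','ejector_tab','landing'): print(l,*find('wrist',l),sep='\n ')
E
```

```text
[ 0.53879477 -0.20568065  0.16110116] [-2.11583749e-04  9.99951297e-01 -9.84788516e-03 -6.14773834e-04] [-0.57274319 -0.50795562 -0.14551519]
mount
 ([0.4746, -0.2049, 0.0167], 0.75, [282.0, 259.0])
ejector_tab
 ([0.6175, -0.2118, 0.03], 0.87, [287.0, 114.0])
 ([0.3726, -0.2955, 0.0339], 0.56, [367.0, 349.0])
landing
```

View pics/w2.png

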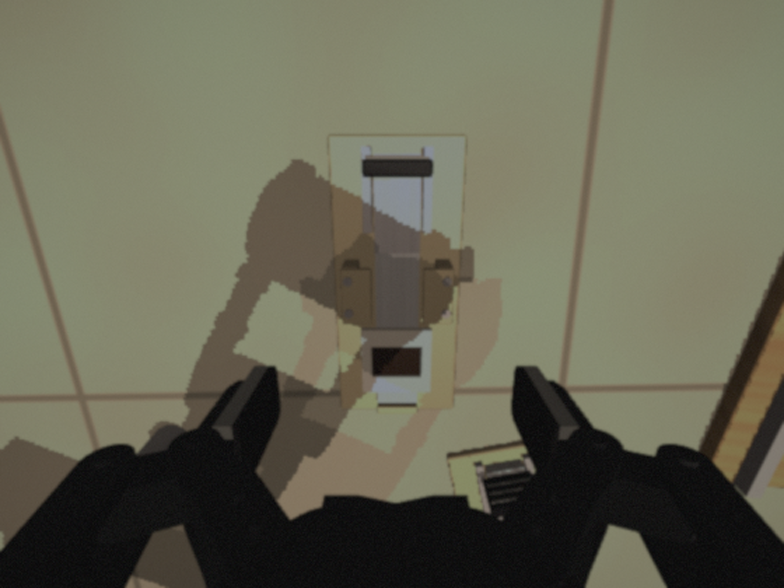

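The mount is on the landing with its window centred at about (396,362), and the ejector is back at (397,167). The other jig's tab shows at about (508,487).

```bash
python3 - <<'E'
from h import *
np.set_printoptions(precision=4,suppress=True)
for u,v in((396.5,362),(362,330),(432,330),(363,404),(431,404),(372,348),(421,348),(372,376),(421,376)): print(ray('wrist',(u/1.4,v/1.4),.023))
p=[ray('wrist',(u/1.4,v/1.4),.008) for u,v in((328,136),(466,136),(453,407),(341,408))]; print(*p)
E
```

```text
[ 0.4787 -0.2062  0.023 ]
[ 0.5042 -0.1825  0.023 ]
[ 0.5033 -0.2316  0.023 ]
[ 0.4441 -0.1805  0.023 ]
[ 0.4431 -0.2314  0.023 ]
[ 0.4902 -0.189   0.023 ]
[ 0.4895 -0.2239  0.023 ]
[ 0.4676 -0.1881  0.023 ]
[ 0.4669 -0.2239  0.023 ]
[ 0.6328 -0.1653  0.008 ] [ 0.6311 -0.2535  0.008 ] [ 0.43   -0.2502  0.008 ] [ 0.4308 -0.1614  0.008 ]
```

{"op": "move_arm", "data": {"plan": [{"delta_pos":[-0.04,0.001,0],"twist":[0,0,0],"gripper":-1},{"delta_pos":[-0.06,0.0016,0.03],"twist":[0,0,0],"gripper":-1},{"delta_pos":[-0.06,0.0016,0.06],"twist":[0,0,0],"gripper":-1},{"delta_pos":[-0.06,0.0016,0.09],"twist":[0,0,0],"gripper":-1},{"delta_pos":[-0.06,0.0016,0.11],"twist":[0,0,0],"gripper":-1},{"delta_pos":[-0.06,0.0016,0.12],"twist":[0,0,0],"gripper":-1},{"delta_pos":[-0.06,0.0016,0.128],"twist":[0,0,0],"gripper":-1},{"delta_pos":[-0.06,0.0016,0.135],"twist":[0,0,0],"gripper":-1},{"delta_pos":[-0.06,0.0016,0.135],"twist":[0,0,0],"gripper":-1},{"delta_pos":[-0.06,0.0016,0.135],"twist":[0,0,0],"gripper":-1}]}}

```text
clock: 8.45
eef_pos: [0.4797, -0.2063, 0.0268]
orientation: [0.0, 1.0, -0.01, 0.0]
contact_force: [-0.8, -0.4, 0.7]
grip_width: 0.0852
grasp_force: 0.0
```

{"op": "move_arm", "data": {"plan": [{"delta_pos":[0,0,0],"twist":[0,0,0],"gripper":0.2},{"delta_pos":[0,0,0],"twist":[0,0,0],"gripper":0.5},{"delta_pos":[0,0,0],"twist":[0,0,0],"gripper":1},{"delta_pos":[0,0,0],"twist":[0,0,0],"gripper":1},{"delta_pos":[0,0,0],"twist":[0,0,0],"gripper":1},{"delta_pos":[0,0,0],"twist":[0,0,0],"gripper":1},{"delta_pos":[0,0,0],"twist":[0,0,0],"gripper":1}], "grip_force": 20}}

```text
clock: 9.15
eef_pos: [0.4795, -0.2062, 0.0269]
orientation: [0.0, 1.0, -0.01, 0.0]
contact_force: [-1.1, 0.6, 6.0]
grip_width: 0.0494
grasp_force: 21.0
```

{"op": "move_arm", "data": {"plan": [{"delta_pos":[0,0,-0.005],"twist":[0,0,0],"gripper":1},{"delta_pos":[0,0,-0.015],"twist":[0,0,0],"gripper":1},{"delta_pos":[0,0,-0.035],"twist":[0,0,0],"gripper":1},{"delta_pos":[0,0,-0.06],"twist":[0,0,0],"gripper":1},{"delta_pos":[0,0,-0.09],"twist":[0,0,0],"gripper":1},{"delta_pos":[0,-0.01,-0.12],"twist":[0,0,0],"gripper":1},{"delta_pos":[-0.005,-0.035,-0.15],"twist":[0,0,0],"gripper":1},{"delta_pos":[-0.01,-0.07,-0.17],"twist":[0,0,0],"gripper":1},{"delta_pos":[-0.015,-0.11,-0.17],"twist":[0,0,0],"gripper":1},{"delta_pos":[-0.02,-0.15,-0.17],"twist":[0,0,0],"gripper":1},{"delta_pos":[-0.025,-0.19,-0.17],"twist":[0,0,0],"gripper":1},{"delta_pos":[-0.03,-0.23,-0.17],"twist":[0,0,0],"gripper":1},{"delta_pos":[-0.035,-0.27,-0.17],"twist":[0,0,0],"gripper":1},{"delta_pos":[-0.04,-0.31,-0.17],"twist":[0,0,0],"gripper":1},{"delta_pos":[-0.045,-0.345,-0.17],"twist":[0,0,0],"gripper":1},{"delta_pos":[-0.048,-0.37,-0.17],"twist":[0,0,0],"gripper":1},{"delta_pos":[-0.048,-0.385,-0.17],"twist":[0,0,0],"gripper":1},{"delta_pos":[-0.048,-0.385,-0.17],"twist":[0,0,0],"gripper":1},{"delta_pos":[-0.048,-0.385,-0.17],"twist":[0,0,0],"gripper":1},{"delta_pos":[-0.048,-0.385,-0.17],"twist":[0,0,0],"gripper":1}]}}

```text
clock: 11.15
eef_pos: [0.4387, 0.1789, 0.1965]
orientation: [0.0, 1.0, -0.01, 0.0]
contact_force: [-0.1, 0.2, -0.1]
grip_width: 0.0494
grasp_force: 21.0
```

```bash
python3 - <<'E'
from h import *
s=sense();print(s['eef_pos'],s['orientation'],s['contact_force'],s['grip_width'])
im=snap('wrist');cv2.imwrite('pics/w3.png',cv2.resize(im[:,:,::-1],(784,588),interpolation=cv2.INTER_CUBIC))
for l in ('mount','pocket_d','filed_a'): print(l,*find('wrist',l),sep='\n ')
snap('scene')
print(*find('scene','ejector_tab'),*find('scene','mount'),sep='\n')
E
```

```text
[0.43868207 0.17893369 0.19645007] [ 1.84150798e-04  9.99950261e-01 -9.97196410e-03  3.51588019e-05] [-0.14511315  0.18900383 -0.1451966 ] 0.049432624494551235
mount
 ([0.4379, 0.1815, 0.1915], 0.72, [276.0, 277.0])
 ([0.4593, 0.2007, 0.0139], 0.59, [261.0, 171.0])
pocket_d
 ([0.5358, 0.1843, -0.0001], 0.81, [274.0, 95.0])
filed_a
 ([0.5573, 0.2891, 0.0185], 0.91, [163.0, 72.0])
 ([0.4867, 0.3021, 0.0139], 0.59, [162.0, 147.0])
 ([0.4585, 0.2031, 0.0118], 0.56, [259.0, 171.0])
([0.3712, -0.2909, 0.0353], 0.7, [128.0, 213.0])
([0.6166, -0.2073, 0.0347], 0.59, [198.0, 272.0])
([0.4359, 0.1824, 0.1857], 0.57, [335.0, 124.0])
```

View pics/w3.png

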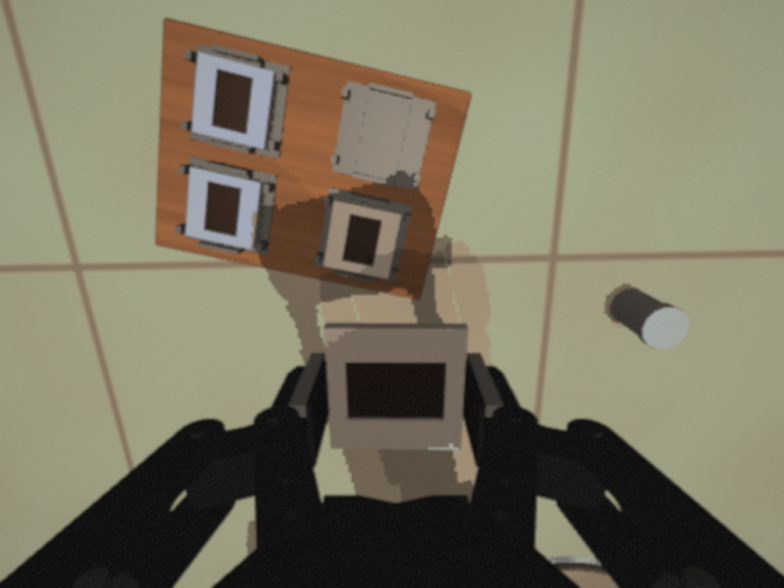

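The mount is held flat and square (window (347,363)-(446,418)). The empty pocket is at about (384,134), with filed mounts at (232,102), (222,208) and (362,240).

```bash
python3 - <<'E'
from h import *
np.set_printoptions(precision=4,suppress=True)
s=sense()
r=lambda u,v,z: ray('wrist',(u/1.4,v/1.4),z,s)
A,B,C=r(232.5,102,.021),r(222,208,.021),r(362,240,.021)
print('filed',A,B,C,'d',np.linalg.norm(A-B),np.linalg.norm(C-B))
d=A-B; e=B-C; print('yaw x',np.degrees(np.arctan2(d[1],d[0])),'yaw y',np.degrees(np.arctan2(e[1],e[0]))-90,'pocket',A+C-B)
t=[r(u,v,.006) for u,v in((165,19),(470,94),(417,298),(156,243))]; print(*t); print('tray ctr',sum(t)/4)
for i in range(4):
  q=t[(i+1)%4]-t[i]; print(np.degrees(np.arctan2(q[1],q[0])),np.linalg.norm(q))
w=[r(u,v,.1925) for u,v in((347,363),(446,363),(444,418),(347,417))]; print('held',*w,sum(w)/4)
print('net', *find('wrist','pocket_d'))
im=snap('wrist')[0:160,210:340]; cv2.imwrite('pics/w3c.png',cv2.resize(im[:,:,::-1],None,fx=4.5/1.25,fy=4.5/1.25,interpolation=cv2.INTER_CUBIC))
E
```

```text
filed [0.5559 0.2859 0.021 ] [0.4856 0.3037 0.021 ] [0.4599 0.2028 0.021 ] d 0.07250602769683323 0.10416178803719255
yaw x -14.22712049234356 yaw y -14.266751579462806 pocket [0.5302 0.1849 0.021 ]
[0.6094 0.3292 0.006 ] [0.5595 0.1231 0.006 ] [0.408  0.1611 0.006 ] [0.458 0.366 0.006]
tray ctr [0.5087 0.2449 0.006 ]
-103.61170288546458 0.21203996862777855
165.93428512008322 0.1561942724656655
76.287968161628 0.21090494414170013
-13.649327638793263 0.1558200931305038
held [0.449  0.1954 0.1925] [0.4482 0.1603 0.1925] [0.4254 0.1607 0.1925] [0.4266 0.1967 0.1925] [0.4373 0.1783 0.1925]
net ([0.5357, 0.1849, -0.0002], 0.81, [274.0, 95.0])
```

View pics/w3c.png

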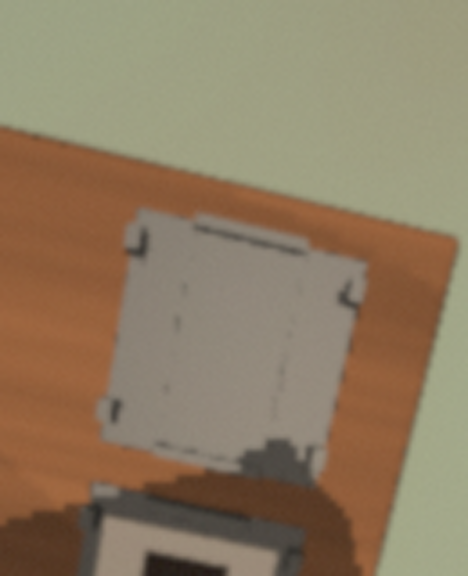

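{"op": "move_arm", "data": {"plan": [{"delta_pos":[0.004,-0.01,0.02],"twist":[0,0,4],"gripper":1},{"delta_pos":[0.008,-0.02,0.045],"twist":[0,0,8],"gripper":1},{"delta_pos":[0.0103,-0.028,0.07],"twist":[0,0,12.9],"gripper":1},{"delta_pos":[0.0103,-0.028,0.09],"twist":[0,0,12.9],"gripper":1},{"delta_pos":[0.0103,-0.028,0.0965],"twist":[0,0,12.9],"gripper":1},{"delta_pos":[0.0103,-0.028,0.0965],"twist":[0,0,12.9],"gripper":1},{"delta_pos":[0.0103,-0.028,0.0965],"twist":[0,0,12.9],"gripper":1}]}}

```text
clock: 12.3
eef_pos: [0.45, 0.2076, 0.1006]
orientation: [-0.0, 0.993, -0.122, 0.001]
contact_force: [0.3, 0.4, 0.2]
grip_width: 0.0494
grasp_force: 21.0
```

```bash
python3 - <<'E'
from h import *
s=sense();print(s['eef_pos'],s['orientation'],s['contact_force'],s['grip_width'])
im=snap('wrist');cv2.imwrite('pics/w4.png',cv2.resize(im[:,:,::-1],(784,588),interpolation=cv2.INTER_CUBIC))
print(*find('wrist','pocket_d'),*find('wrist','mount'),sep='\n')
E
```

```text
[0.45004537 0.20758013 0.10058901] [-2.09445379e-04  9.92550448e-01 -1.21832577e-01  6.22862611e-04] [0.28652474 0.44728066 0.15328109] 0.04939633818807665
([0.5349, 0.1864, 0.0008], 0.95, [281.0, 101.0])
([0.557, 0.2882, 0.0173], 0.3, [128.0, 106.0])
([0.4428, 0.2091, 0.0987], 0.98, [281.0, 292.0])
```

View pics/w4.png

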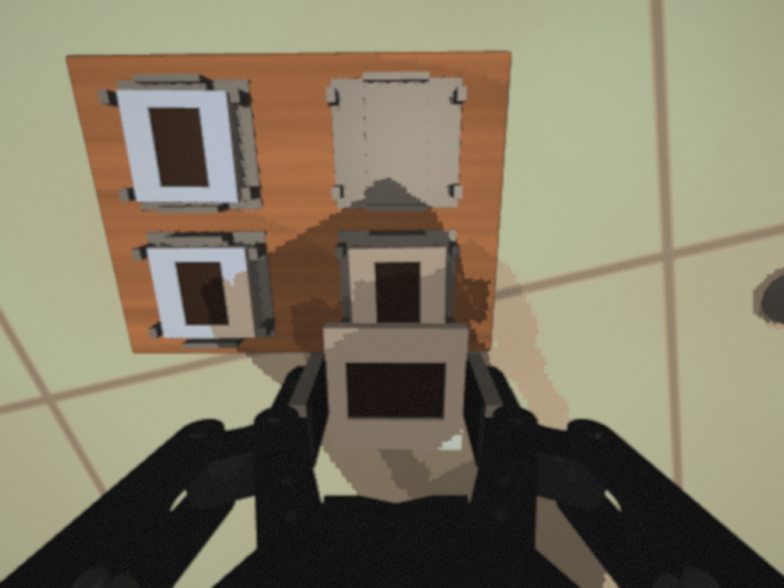

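The pocket's post tops are at (333,95), (459,95), (337,192) and (455,191), so its centre is at about (396,143). The held mount's window is (346,363)-(446,418), and its yaw matches the tray's.

```bash
python3 - <<'E'
from h import *
np.set_printoptions(precision=4,suppress=True)
s=sense(); X=Rq(s['orientation']).as_matrix(); p0=np.array(s['eef_pos'])
r=lambda u,v,z: X.T@(ray('wrist',(u/1.4,v/1.4),z,s)-p0)   # tool coords
for n,z,L in(('posts',.022,((333,95),(459,95),(337,192),(455,191))),('base',.008,((332,81),(463,77),(461,208),(333,206))),('tray',.006,((67,56),(511,51),(491,350),(133,353))),('filed',.021,((178,147),(202,293),(397.5,293))),('held',.0965,((346,363),(446,363),(444,418),(347,418))),('heldedge',.0965,((324,325),(467,325)))):
    P=np.array([r(u,v,z) for u,v in L]); print(n,P[:,:2].tolist() if 0 else P[:,:2].round(4).tolist(),'mean',P.mean(0))
P=[r(*q,.021) for q in((178,147),(202,293),(397.5,293))]; print('pocket via filed',P[0]+P[2]-P[1])
E
```

```text
posts [[0.1066, -0.0274], [0.1065, 0.0302], [0.0634, -0.0275], [0.0638, 0.0302]] mean [0.0851 0.0014 0.079 ]
base [[0.1146, -0.0296], [0.1163, 0.0337], [0.054, 0.0358], [0.0551, -0.0319]] mean [0.085 0.002 0.093]
tray [[0.1258, -0.1565], [0.1278, 0.0564], [-0.03, 0.0582], [-0.0318, -0.1562]] mean [ 0.048  -0.0495  0.095 ]
filed [[0.0842, -0.1025], [0.011, -0.1018], [0.0109, 0.0022]] mean [ 0.0354 -0.0674  0.08  ]
held [[0.0098, -0.0167], [0.0098, 0.0189], [-0.0131, 0.0191], [-0.0131, -0.0172]] mean [-0.0017  0.001   0.0043]
heldedge [[0.0244, -0.0237], [0.0244, 0.0256]] mean [0.0244 0.001  0.0044]
pocket via filed [0.0842 0.0015 0.08  ]
```

{"op": "move_arm", "data": {"plan": [{"delta_pos":[0.03,0.001,0],"twist":[0,0,0],"gripper":1},{"delta_pos":[0.06,0.001,0],"twist":[0,0,0],"gripper":1},{"delta_pos":[0.08,0.001,0.01],"twist":[0,0,0],"gripper":1},{"delta_pos":[0.086,0.001,0.02],"twist":[0,0,0],"gripper":1},{"delta_pos":[0.086,0.001,0.035],"twist":[0,0,0],"gripper":1},{"delta_pos":[0.086,0.001,0.05],"twist":[0,0,0],"gripper":1},{"delta_pos":[0.086,0.001,0.06],"twist":[0,0,0],"gripper":1},{"delta_pos":[0.086,0.001,0.065],"twist":[0,0,0],"gripper":1},{"delta_pos":[0.086,0.001,0.065],"twist":[0,0,0],"gripper":1},{"delta_pos":[0.086,0.001,0.065],"twist":[0,0,0],"gripper":1}]}}

```text
clock: 13.45
eef_pos: [0.5329, 0.1859, 0.0353]
orientation: [-0.0, 0.993, -0.122, 0.0]
contact_force: [-0.5, 0.4, 0.3]
grip_width: 0.0495
grasp_force: 21.0
```

```bash
python3 - <<'E'
from h import *
s=sense();print(s['eef_pos'],s['orientation'],s['contact_force'],s['grip_width'])
im=snap('wrist');cv2.imwrite('pics/w5.png',cv2.resize(im[150:370,150:410,::-1],(780,660))[:600])
print(*find('wrist','mount'),sep='\n')
E
```

```text
[0.53287367 0.18594064 0.03526501] [-8.56341675e-05  9.92559898e-01 -1.21756764e-01  3.62307570e-04] [-0.4797061   0.43353871  0.34950269] 0.0495458748236777
([0.5291, 0.186, 0.029], 0.8, [282.0, 281.0])
```

View pics/w5.png

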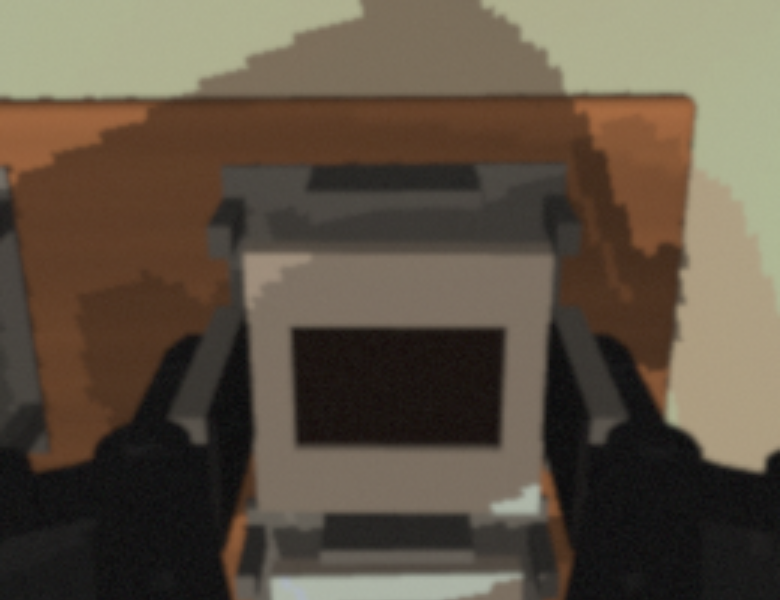

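```bash
python3 - <<'E'
from h import *
s=sense(); X=Rq(s['orientation']).as_matrix(); p0=np.array(s['eef_pos'])
r=lambda u,v,z: (X.T@(ray('wrist',(150+u/3,150+v/3),z,s)-p0))[:2].round(4)
print('near wall inner',r(398,549,.022),'near wall outer',r(398,562,.022),'far outer',r(395,190,.022),'far inner',r(395,204,.022))
print('mount far',r(398,253,.0314),'near',r(398,513,.0314),'win',r(398,386,.0314))
print('posts inner',r(240,225,.022),r(548,225,.022),'far post',r(243,200,.022),r(570,200,.022))
E
```

```text
near wall inner [-0.0432  0.0011] near wall outer [-0.0463  0.0011] far outer [0.0308 0.0006] far inner [0.0283 0.0006]
mount far [0.0234 0.001 ] near [-0.0271  0.001 ] win [-0.0011  0.001 ]
posts inner [ 0.0245 -0.0259] [0.0245 0.0267] far post [ 0.029  -0.0252] [0.029  0.0302]
```

{"op": "move_arm", "data": {"plan": [{"delta_pos":[0.001,-0.0003,0.002],"twist":[0,0,0],"gripper":1},{"delta_pos":[0.001,-0.0003,0.004],"twist":[0,0,0],"gripper":1},{"delta_pos":[0.001,-0.0003,0.006],"twist":[0,0,0],"gripper":1},{"delta_pos":[0.001,-0.0003,0.008],"twist":[0,0,0],"gripper":1},{"delta_pos":[0.001,-0.0003,0.009],"twist":[0,0,0],"gripper":1},{"delta_pos":[0.001,-0.0003,0.009],"twist":[0,0,0],"gripper":1}]}}

```text
clock: 14.15
eef_pos: [0.5336, 0.1858, 0.0255]
orientation: [0.0, 0.993, -0.122, -0.0]
contact_force: [0.1, 0.3, 0.2]
grip_width: 0.0492
grasp_force: 21.0
```

{"op": "move_arm", "data": {"plan": [{"delta_pos":[0,0,0.0005],"twist":[0,0,0],"gripper":1},{"delta_pos":[0,0,0.001],"twist":[0,0,0],"gripper":1},{"delta_pos":[0,0,0.001],"twist":[0,0,0],"gripper":1}]}}

```text
clock: 14.45
eef_pos: [0.5338, 0.1858, 0.025]
orientation: [0.0, 0.993, -0.122, 0.0]
contact_force: [-0.3, 0.1, 2.1]
grip_width: 0.0491
grasp_force: 21.1
```

{"op": "move_arm", "data": {"plan": [{"delta_pos":[0,0,0],"twist":[0,0,0],"gripper":-0.25},{"delta_pos":[0,0,0],"twist":[0,0,0],"gripper":-0.4},{"delta_pos":[0,0,0],"twist":[0,0,0],"gripper":-0.6},{"delta_pos":[0,0,0],"twist":[0,0,0],"gripper":-0.6},{"delta_pos":[0,0,0],"twist":[0,0,0],"gripper":-0.6},{"delta_pos":[0,0,-0.01],"twist":[0,0,0],"gripper":-0.6},{"delta_pos":[0,0,-0.03],"twist":[0,0,0],"gripper":-0.6},{"delta_pos":[0,0,-0.06],"twist":[0,0,0],"gripper":-0.6},{"delta_pos":[0,0,-0.1],"twist":[0,0,0],"gripper":-0.6},{"delta_pos":[0,0,-0.14],"twist":[0,0,0],"gripper":-0.6},{"delta_pos":[0,0,-0.14],"twist":[0,0,0],"gripper":-0.6},{"delta_pos":[0,0,-0.14],"twist":[0,0,0],"gripper":-0.6}]}}

```text
clock: 15.65
eef_pos: [0.5341, 0.1859, 0.1663]
orientation: [-0.0, 0.993, -0.122, 0.001]
contact_force: [0.4, 0.2, -1.1]
grip_width: 0.0685
grasp_force: 0.0
```

```bash
python3 - <<'E'
from h import *
s=sense();print(s['eef_pos'],s['contact_force'],s['grip_width'])
im=snap('wrist');cv2.imwrite('pics/w6.png',cv2.resize(im[120:340,130:420,::-1],(780,592)))
print(*find('wrist','mount'),sep='\n'); snap('scene'); print(*find('scene','ejector_tab'))
E
```

```text
[0.53411737 0.1859145  0.16633622] [ 0.42783915  0.22763681 -1.1375038 ] 0.06853015690306008
([0.5296, 0.187, 0.0172], 0.63, [281.0, 202.0])
([0.6152, -0.207, 0.0337], 0.6, [198.0, 272.0]) ([0.3696, -0.2923, 0.038], 0.52, [127.0, 212.0]) ([0.7469, 0.1868, 0.0015], 0.43, [416.0, 268.0])
```

View pics/w6.png

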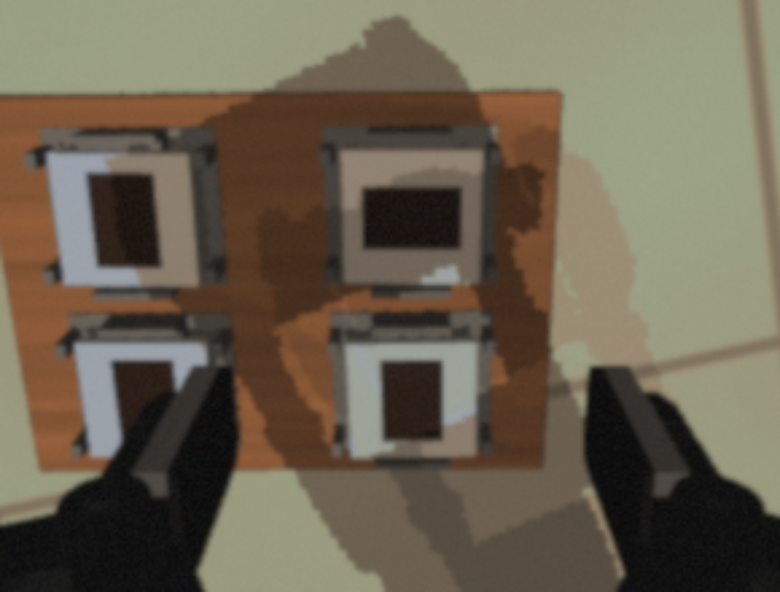

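The mount lies flat between the posts of the fourth pocket (window at about (411,217)). The filed mounts haven't moved, the ejector is at rest, and the gripper is clear.

```bash
python3 -c "from bench import *; print(job_done())"
```

```text
the job is handed in; nothing more can be done
None
```

The ejector was pressed to its stop and sprang back, and the mount was laid flat in the empty pocket without being dropped. The job is handed in at about 16 s on the robot's clock; no verdict was returned.

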